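Find and flag the loose clamp lever on the sign template

TASK

One of the three clamp levers on the sign template has worked loose and only pushing will show which: push the levers' upright handles clockwise (seen from above) with closed fingers, gently and without gripping them (30 N would damage a clamp), leaving a lever as soon as it holds firm against about 7 N. Turn the loose one on until it is fully home, then take the flag from its rack and stand it, fully seated, in the hole of that lever's head. Leave everything else on the bench alone.

Things in the scene. Friction and masses are not known exactly. Their poses are not given: they have to be found in the camera images.
- head_right: the right clamp head as the robot sees it (right is towards -y), fixed on a 12 mm thick template board. Grey casting 96 mm (its x) by 90 mm (its y), 40 mm high, plus an aluminium boss from 48 to 84 mm along its +x. Origin: centre of the underside, on the axis about which the lever turns (vertical). A small steel tongue sticks out 22 mm on its +y side, 6 to 14 mm up. The heads' yaws differ
- handle_right (a point): centre of the top of the right head's upright black crank handle: 16 mm dia, its upper 37 mm clear above the 12 mm round lever arm, 60 mm from the lever axis; its top is 96 mm above the head's underside (108 mm above the table). At the start it lies exactly along the head's -x. The frame turns with the lever
- lever_right (a joint): rad the lever has turned clockwise seen from above (the tightening way), 0 at the start. It cannot turn anticlockwise. A loose lever turns easily (2 to 4 N at the handle) until it comes home hard at 0.6 and then stays there; a tight one stops hard at once: under 7 to 10 N at the handle it yields about 0.05 rad and never more than 0.15 rad (9 mm), and springs back or stays there
- hole_right (a point): centre of the mouth of the flag hole in the top of the right head's boss, 66 mm from the lever axis along the head's +x, 40 mm above its underside (52 mm above the table). Hole 15 mm dia, 26 mm deep, opening upwards
- head_middle: the middle clamp head as the robot sees it (right is towards -y), fixed on a 12 mm thick template board. Grey casting 96 mm (its x) by 90 mm (its y), 40 mm high, plus an aluminium boss from 48 to 84 mm along its +x. Origin: centre of the underside, on the axis about which the lever turns (vertical). A small steel tongue sticks out 22 mm on its +y side, 6 to 14 mm up. The heads' yaws differ
- handle_middle (a point): centre of the top of the middle head's upright black crank handle: 16 mm dia, its upper 37 mm clear above the 12 mm round lever arm, 60 mm from the lever axis; its top is 96 mm above the head's underside (108 mm above the table). At the start it lies exactly along the head's -x. The frame turns with the lever
- lever_middle (a joint): rad the lever has turned clockwise seen from above (the tightening way), 0 at the start. It cannot turn anticlockwise. A loose lever turns easily (2 to 4 N at the handle) until it comes home hard at 0.6 and then stays there; a tight one stops hard at once: under 7 to 10 N at the handle it yields about 0.05 rad and never more than 0.15 rad (9 mm), and springs back or stays there
- hole_middle (a point): centre of the mouth of the flag hole in the top of the middle head's boss, 66 mm from the lever axis along the head's +x, 40 mm above its underside (52 mm above the table). Hole 15 mm dia, 26 mm deep, opening upwards
- head_left: the left clamp head as the robot sees it (right is towards -y), fixed on a 12 mm thick template board. Grey casting 96 mm (its x) by 90 mm (its y), 40 mm high, plus an aluminium boss from 48 to 84 mm along its +x. Origin: centre of the underside, on the axis about which the lever turns (vertical). A small steel tongue sticks out 22 mm on its +y side, 6 to 14 mm up. The heads' yaws differ
- handle_left (a point): centre of the top of the left head's upright black crank handle: 16 mm dia, its upper 37 mm clear above the 12 mm round lever arm, 60 mm from the lever axis; its top is 96 mm above the head's underside (108 mm above the table). At the start it lies exactly along the head's -x. The frame turns with the lever
- lever_left (a joint): rad the lever has turned clockwise seen from above (the tightening way), 0 at the start. It cannot turn anticlockwise. A loose lever turns easily (2 to 4 N at the handle) until it comes home hard at 0.6 and then stays there; a tight one stops hard at once: under 7 to 10 N at the handle it yields about 0.05 rad and never more than 0.15 rad (9 mm), and springs back or stays there
- hole_left (a point): centre of the mouth of the flag hole in the top of the left head's boss, 66 mm from the lever axis along the head's +x, 40 mm above its underside (52 mm above the table). Hole 15 mm dia, 26 mm deep, opening upwards
- flag: loose marker flag, about 60 g, 100 mm tall, standing in the rack. Origin: centre of its foot's end; z up. Foot 12 mm dia, 20 mm long below a collar of 28 mm dia (20 to 25 mm up) that sits on the rim of a hole; thin stem; white plate 3 mm thick from 32 to 62 mm up reaching 36 mm to its +x; wooden grip 16 mm dia from 66 to 100 mm up
- flag_tip (a point): the end of the flag's foot (same point as the flag's origin)
- rack: fixed wooden block 70 x 70 x 30 mm holding the flag upright in a 15 mm hole in its top centre; the flag's foot end is 10 mm above the table there. Origin: centre of underside
- tape: bystander: roll of tape, 90 mm dia, 25 mm high, lying flat on the table. Leave it alone
- water: bystander: water bottle, 64 mm dia, 200 mm high. Leave it alone
- sign_ring: bystander: flat black plastic ring for a sign, 120 mm outside, 84 mm inside, 8 mm thick, lying on the template board. Leave it alone
- sign_arrow: bystander: flat black plastic arrow for a sign, about 70 x 110 mm, 8 mm thick, lying on the template board. Leave it alone
- sanding_block: bystander: cork sanding block 110 x 60 x 35 mm. Leave it alone
- glue: bystander: glue bottle, 56 mm dia, 130 mm high. Leave it alone
Things that resemble listed ones, but are neither listed nor needed, are in the scene too. What is shaped like the flag but purple is not meant.

How it is judged:
By the outcome, as a careful person would: the job done as asked, in the order asked, and still so for the second after the job is handed in, with the robot touching nothing.
It also fails if it takes over 70 s, if anything falls off the work surface, if the arm or the gripper's body presses on something with over 40 N, if the wrist force passes 120 N, or if a joint passes its speed limit or range.

ROBOT

A 6-joint arm with a two-finger parallel gripper is mounted at the origin on the work surface. World frame = base frame: x ahead of the robot, y to its left, z up, the work surface at z = 0. Lengths are in m, angles in rad, forces in N, time in s.
With the tool pointing down it reaches from about 0.4 to 0.825 m from the base axis. Payload 7 kg.
Tool frame: the origin (TCP) lies between the finger pads; the fingertips stand 8 mm ahead of it and the grasp point (between the pads) lies 11 mm behind it (arm.finger_overhang is the distance from the TCP to the fingertips, in m); z points along the fingers, y is the line along which they close (so a half turn about z gives the same grasp; the last joint's range is limited). The gripper opens to 88 mm and grips with 3 to 60 N. Pads are 19 mm wide; open, the fingers measure 130 mm over their backs; the gripper's body (78 mm by 193 mm) begins 47 mm behind the grasp point.
Start: joints at [1.615, 0.359, 0.012, 0, -1.224, -0.288], TCP at [0.163, 0.655, 0.235] pointing down, gripper open.
Joint ranges: [-3.07, 3.07], [-1.43, 2.12], [-1.02, 1.25], [-3.03, 1.67], [-3.05, -0], [-3.03, 3.03]. Speed limits (rad/s): [2.39, 2.39, 3.01, 3.14, 3.14, 3.14].

INTERFACE

Orientations are given as [roll, pitch, yaw] about the fixed x, y, z axes, in that order (R = Rz(yaw) Ry(pitch) Rx(roll)).
In Python, from station import arm gives the robot as it stands.
- The arm moves only by the tool move_arm, never from a script. Its argument "rows" is text: rows parted by semicolons, each of 7 numbers parted by spaces: the turn, a rotation vector about the tool's x, y, z in degrees, then the shift along the tool's x, y, z in m, then the finger opening in m, from 0 to 0.0876. A call has 1 to 8 rows; each row shifts and turns the commanded pose from where the row before left it, along the tool's axes as they then stand; what a row does not reach is not made up. A row lasts 1/8 s, in which the tool goes at most 62.5 mm and 10.7 degrees, less where a joint would pass 70% of its speed; a pose out of reach is approached as far as the arm can. A call is refused whole if a number of a shift passes 0.0625 or a number of a turn 10.7, either way. A call with a gripper value outside its range is refused whole. The fingers move at their own pace and stop on an object; "squeeze" is the grip in N (left out, the last holds). Time passes only in rows, so rows that do not move let the fingers close. It gives the time, the measured TCP pose, the force, the opening and the grip force at its end, in the units of the state.
- arm.get_state(): the state, without advancing time (a new reading comes with each control period).
- arm.grab_frame(name): name is "side" or "top"; returns (picture, depth): 400x640x3 uint8, blue, green, red; 400x640 float32, m along the optical axis (not along the pixel's ray), 0 where there is no reading.
- arm.camera_model(name): a dict with "mtx" (3x3 intrinsics, pixels), "camera_from_world" (4x4, takes a point from world to camera coordinates). Camera axes: x right, y down, z forward; pixel columns grow to the right and rows downward; lengths in m; the calibration is good to about 2 mm. A picture is of the moment at which its call begins. camera_model takes no time and is no camera call.
- arm.job_done(): hands the job in; it is judged then, once.
The state is a dict: "t": time; "q": joint angles; "qd": joint speeds; "joint_efforts": joint torques, N m; "eef_pos": TCP position; "ee_rot": TCP orientation; "force": force on the tool from outside, world axes, zero at the start; "moment": the same for the moment, N m; "width": finger opening in m; "gripper_force": force on a finger pad.
Only numpy, scipy, OpenCV 4.12 (cv2) and the standard library are available. Lean on these libraries where they do the work, as an engineer would, in place of code of your own. Each camera call takes 0.05 s, during which the arm holds its last target. There are 200 camera calls.

## Working session

There is one attempt and no reset: what is moved stays moved. The work goes in short steps, Python scripts to look and compute and a tool call to move; the robot and the scene stay as the last step left them, time stands still between calls to the robot, and variables do not carry over. Pictures are saved under pics/ and viewed, at most 10 in all, crops included, and the job is handed in when it is done.

Besides the shell and the picture viewer there is one more tool, called after ">>>" as a command line: name --argument value ..., lists and objects as JSON in quotes. move_arm: Moves the arm, as the interface text tells. Its arguments: {"type":"object","properties":{"rows":{"type":"string"},"squeeze":{"type":"number"}},"required":["rows"]}

```bash
mkdir -p pics; ls
python3 - <<'E'
from station import arm
import cv2,numpy as np
for n in("top","side"):
    p,d=arm.grab_frame(n); cv2.imwrite(f"pics/{n}0.png",p); np.save(f"{n}0d.npy",d)
    m=arm.camera_model(n);print(n,m["mtx"].tolist(),np.round(m["camera_from_world"],3).tolist())
s=arm.get_state();print(s)
E
```

```text
pics
top [[378.6801944657991, 0.0, 314.511071040599], [0.0, 378.6801944657991, 192.02430021950647], [0.0, 0.0, 1.0]] [[-0.048, -0.999, 0.003, -0.104], [-0.974, 0.046, -0.221, 0.567], [0.221, -0.014, -0.975, 1.129], [0.0, 0.0, 0.0, 1.0]]
side [[482.53098129412496, 0.0, 320.9208294901092], [0.0, 482.53098129412496, 197.8343584361032], [0.0, 0.0, 1.0]] [[0.694, -0.719, -0.017, -0.445], [-0.525, -0.49, -0.696, 0.3], [0.492, 0.492, -0.718, 1.264], [0.0, 0.0, 0.0, 1.0]]
{'t': 0.1, 'q': array([ 1.61508770e+00,  3.59345133e-01,  1.11625425e-02, -3.11918526e-04,
       -1.22411658e+00, -2.88067337e-01]), 'qd': array([-0.00028151, -0.00171943,  0.00200123,  0.00038976, -0.00043847,
       -0.00203465]), 'joint_efforts': array([-1.29323849e-03, -5.84163594e+01,  2.93750936e+01,  7.01550364e+00,
        1.01313181e-02, -6.07211655e-05]), 'eef_pos': array([0.16286673, 0.6546175 , 0.2337017 ]), 'ee_rot': array([ 3.14006842e+00, -1.45842835e-04, -2.43882055e-01]), 'force': array([-0.69596807, -0.86753363,  0.38201472]), 'moment': array([ 0.01719871,  0.00541196, -0.05514478]), 'gripper_force': 0.0, 'width': 0.08780620088476822}
```

View pics/top0.png

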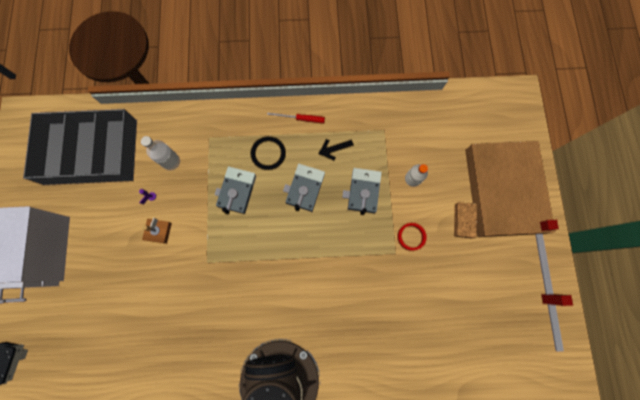

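View pics/side0.png

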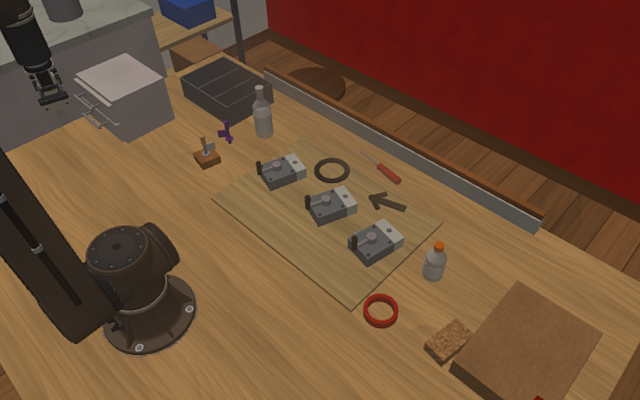

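The top view shows the three heads at about (236,191), (305,188) and (364,191), with the rack and flag at (157,230). In the side view the black handles are at about (260,168), (308,203) and (354,245), and the flag is at (207,150). I'll take enlarged crops next.

Run:
```python
import cv2,numpy as np
t=cv2.imread("pics/top0.png");s=cv2.imread("pics/side0.png")
a=cv2.resize(t[155:245,135:335],(800,360),interpolation=cv2.INTER_CUBIC)
b=cv2.resize(t[160:220,280:395],(460,240),interpolation=cv2.INTER_CUBIC)
c=np.zeros((600,800,3),np.uint8);c[:360]=a;c[360:,:460]=b
c[360:600,470:790]=cv2.resize(s[115:175,190:270],(320,240),interpolation=cv2.INTER_CUBIC)
cv2.imwrite("pics/c1.png",c)
e=cv2.resize(s[140:270,245:415],(785,600),interpolation=cv2.INTER_CUBIC);cv2.imwrite("pics/c2.png",e)
```

```text
(no output)
```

View pics/c1.png

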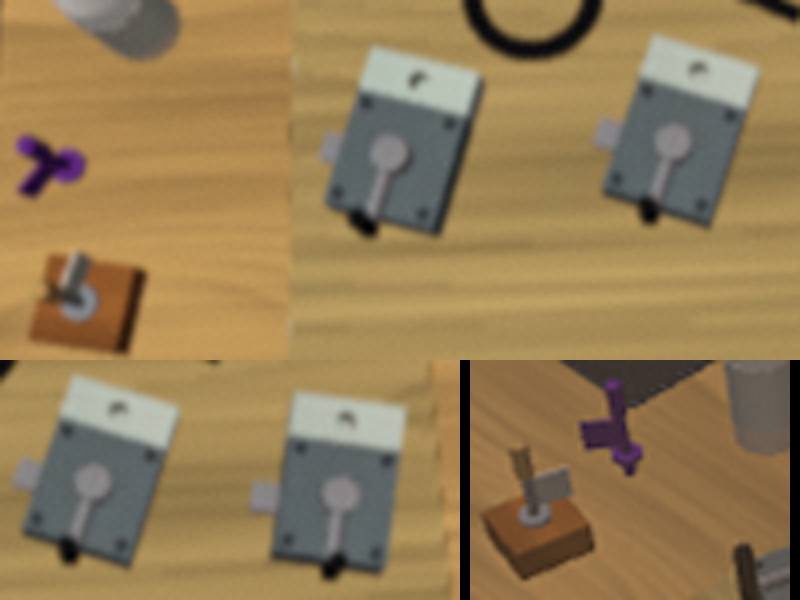

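View pics/c2.png

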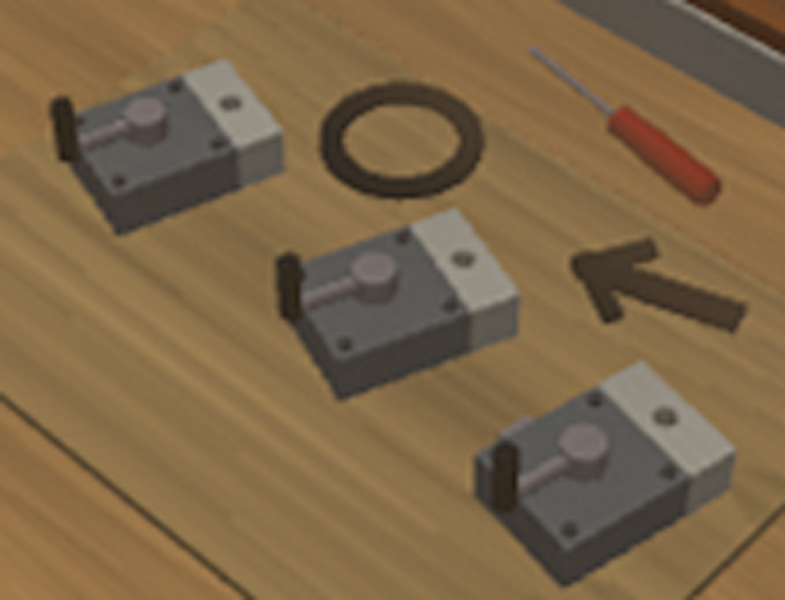

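Both crops are clear. In the top crop the holes sit in the white bosses at full-image (240,175), (310,172) and (366,174). In the side crop the handle tops are at (258,162), (307,196) and (354,237), and the flag grip top is at about (203,138). Each hole is centred on its white boss top (48..84 mm), so I'll use the boss centroids.

```bash
cat > h.py <<'E'
import cv2,numpy as np
from station import arm
def ray(n,uv,z):
    m=arm.camera_model(n);T=m["camera_from_world"];R=T[:3,:3];c=-R.T@T[:3,3]
    d=R.T@np.linalg.solve(m["mtx"],[uv[0],uv[1],1.]);return c+d*(z-c[2])/d[2]
def pix(n,p):
    m=arm.camera_model(n);q=m["mtx"]@(m["camera_from_world"]@np.append(p,1))[:3];return q[:2]/q[2]
def blob(mask,near,box=25):
    w=np.zeros_like(mask);x,y=map(int,near);w[y-box:y+box,x-box:x+box]=mask[y-box:y+box,x-box:x+box]
    cs,_=cv2.findContours(w,cv2.RETR_EXTERNAL,cv2.CHAIN_APPROX_NONE)
    cs=[c for c in cs if cv2.contourArea(c)>4]
    return min(cs,key=lambda c:abs(cv2.pointPolygonTest(c,(float(near[0]),float(near[1])),True)) if cv2.pointPolygonTest(c,(float(near[0]),float(near[1])),False)<0 else -1)
def cen(c):
    m=cv2.moments(c);return np.array([m["m10"],m["m01"]])/m["m00"]
E
python3 - <<'E'
from h import *
S=4
im={n:cv2.resize(cv2.imread(f"pics/{n}0.png"),None,fx=S,fy=S,interpolation=cv2.INTER_CUBIC) for n in("top","side")}
f=lambda p:(np.array(p)+.5)/S-.5
g={n:(i.min(2),i.max(2)) for n,i in im.items()}
np.set_printoptions(precision=4,suppress=True)
for k,ht,hs,bt,bs in(("left",(225.7,210.5),(259,168),(239.7,175),(295,162)),("mid",(297.5,207.5),(308,202),(310,172),(345,196)),("right",(363.2,201.5),(354.5,243),(366.5,174.5),(389,230))):
    print(k)
    for n,b in(("top",bt),("side",bs)):
        x,y=np.int32(np.array(b)*S);sub=g[n][0];
        loc=sub[y-60:y+60,x-60:x+60];thr=np.percentile(loc,95)*.78
        w=(sub>thr).astype(np.uint8)*255;w=cv2.morphologyEx(w,cv2.MORPH_CLOSE,np.ones((21,21)))
        c=blob(w,(x,y),90);r=cv2.minAreaRect(c)
        print(" boss",n,f(cen(c)),"rect",f(r[0]),np.array(r[1])/S,ray(n,f(cen(c)),.052),ray(n,f(r[0]),.052))
    for n,h in(("top",ht),("side",hs)):
        m=(g[n][1]<62).astype(np.uint8)*255
        x,y=np.int32(np.array(h)*S)
        c=blob(m,(x,y),50);p=f(c[:,0,:]);r=cv2.minAreaRect(c)
        print(" handle",n,"c",f(r[0]),np.array(r[1])/S,r[2],"box",np.round(f(cv2.boxPoints(r)),1).tolist())
E
```

```text
left
 boss top [239.3469 174.7243] rect [239.2647 174.6912] [27.9522 11.2173] [0.632  0.1078 0.052 ] [0.6321 0.108  0.052 ]
 boss side [294.7361 162.0356] rect [294.6794 161.9582] [22.605  10.5632] [0.6281 0.1058 0.052 ] [0.6282 0.1062 0.052 ]
 handle top c [225.0607 209.9227] [8.467  4.2545] 38.1572265625 box [[220.39999389648438, 209.0], [223.0, 205.60000610351562], [229.6999969482422, 210.89999389648438], [227.10000610351562, 214.1999969482422]]
 handle side c [259.9856 170.8029] [19.6116  5.7364] 78.69007110595703 box [[255.1999969482422, 161.8000030517578], [260.8999938964844, 160.60000610351562], [264.70001220703125, 179.89999389648438], [259.1000061035156, 181.0]]
mid
 boss top [309.516  172.4695] rect [309.3938 172.463 ] [28.027  11.1958] [ 0.629  -0.1177  0.052 ] [ 0.629  -0.1173  0.052 ]
 boss side [345.0868 195.923 ] rect [344.9699 195.8641] [25.7216 11.3384] [ 0.6253 -0.1195  0.052 ] [ 0.6252 -0.1191  0.052 ]
 handle top c [296.2279 206.5882] [6.8875 5.125 ] 40.601295471191406 box [[291.8999938964844, 206.3000030517578], [295.29998779296875, 202.39999389648438], [300.5, 2
[... 286 characters left out ...]
39999389648438]]
right
 boss top [366.476  174.8495] rect [366.411  174.7642] [28.2795 11.1587] [ 0.6125 -0.3004  0.052 ] [ 0.6128 -0.3002  0.052 ]
 boss side [388.8401 230.1695] rect [388.2898 230.6314] [31.296 12.683] [ 0.6089 -0.3021  0.052 ] [ 0.6065 -0.3021  0.052 ]
 handle top c [358.9085 210.7965] [ 5.4782 17.4158] 87.91743469238281 box [[350.1000061035156, 208.39999389648438], [367.5, 207.6999969482422], [367.70001220703125, 213.1999969482422], [350.29998779296875, 213.89999389648438]]
 handle side c [352.6525 245.3334] [19.7582  9.2193] 85.8150863647461 box [[347.29998779296875, 235.8000030517578], [356.5, 235.10000610351562], [358.0, 254.8000030517578], [348.79998779296875, 255.5]]
```

Run:
```python
from h import *
np.set_printoptions(precision=4,suppress=True)
B={"left":(.630,.1068),"mid":(.6271,-.1186),"right":(.6107,-.3012)}
off=np.array([.0018,.001])
for k,p in(("left",(258.5,163.2)),("mid",(307.2,197)),("right",(354.4,237.8))):
    h=ray("side",p,.108)[:2]+off;b=np.array(B[k]);d=b-h
    yaw=np.arctan2(d[1],d[0]);u=d/np.linalg.norm(d);ax=b-.066*u
    t=np.array([u[1],-u[0]])*-1 # clockwise tangent of handle: w=-z, r=-u
    print(k,"handle",h,"dist",np.linalg.norm(d),"yaw",yaw,np.degrees(yaw),"axis",ax,"hand_pred",ax-.06*u,"push dir",np.array([-u[1],u[0]]), "top pix pred",pix("top",[*(ax-.06*u),.108]))
# flag
for n,pts in(("top",((154.5,230.5),.035),),("side",((206.25,153.75),.035)),):
    for q in [pts] if n=="side" else pts[:1] and [((154.5,230.5),.035)]: print(n,ray(n,q[0],q[1]))
print("grip side",ray("side",(203,138.5),.11))
# white plate direction & rack by colour in top
im=cv2.imread("pics/top0.png");hsv=cv2.cvtColor(im,cv2.COLOR_BGR2HSV);print(hsv[236,165],hsv[222,145],im[230,154])
```

```text
left handle [0.5076 0.1379] dist 0.12628746930860435 yaw -0.2487167397288527 -14.250419480717026 axis [0.566 0.123] hand_pred [0.5079 0.1378] push dir [0.2462 0.9692] top pix pred [225.9088 210.1664]
mid handle [ 0.5076 -0.0771] dist 0.12649861389794056 yaw -0.3340803348660235 -19.141393206140393 axis [ 0.5647 -0.097 ] hand_pred [ 0.5081 -0.0773] push dir [0.3279 0.9447] top pix pred [297.6869 206.7765]
right handle [ 0.4864 -0.277 ] dist 0.12658519249983644 yaw -0.1923656188364072 -11.021738082748422 axis [ 0.5459 -0.2886] hand_pred [ 0.487  -0.2771] push dir [0.1912 0.9816] top pix pred [364.5694 210.5857]
top [0.4671 0.3785 0.035 ]
side [0.4637 0.373  0.035 ]
grip side [0.4597 0.362  0.11  ]
[ 13 181  90] [ 17 142 190] [60 59 60]
```

>>> move_arm --rows "0 0 0 0.0383 0.0386 0 0;0 0 0 0.0383 0.0386 0 0;0 0 0 0.0383 0.0386 0 0;0 0 0 0.0383 0.0386 0 0;0 0 0 0.0383 0.0386 0 0;0 0 0 0.0383 0.0386 0 0;0 0 0 0.0383 0.0386 0 0;0 0 0 0.0383 0.0386 0 0" --squeeze 10

```text
t: 1.1
eef_pos: [0.3862, 0.2797, 0.2346]
ee_rot: [-3.141, -0.0, -0.243]
force: [0.2, 0.3, -0.6]
width: 0.0132
gripper_force: 0.0
```

>>> move_arm --rows "0 0 0 0.0383 0.0386 0 0;0 0 0 0.0383 0.0386 0 0;0 0 0 0.0383 0.0386 0 0;0 0 0 0.0383 0.0386 0 0;0 0 0 0 0 0.05 0;0 0 0 0 0 0.05 0;0 0 0 0 0 0 0;0 0 0 0 0 0 0"

```text
t: 2.1
eef_pos: [0.4981, 0.095, 0.1361]
ee_rot: [-3.141, -0.001, -0.243]
force: [-0.5, -0.1, 1.0]
width: 0.0004
gripper_force: 0.0
```

>>> move_arm --rows "0 0 0 0 0 0.024 0;0 0 0 0 0 0.023 0;0 0 0 0 0 0 0;0 0 0 0 -0.005 0 0;0 0 0 0 -0.004 0 0;0 0 0 0 0 0 0;0 0 0 0 0 0 0"

```text
t: 2.98
eef_pos: [0.4994, 0.1034, 0.0879]
ee_rot: [-3.141, -0.0, -0.244]
force: [-0.2, -0.8, -0.9]
width: 0.0005
gripper_force: 0.0
```

>>> move_arm --rows "0 0 0 0 -0.0015 0 0;0 0 0 0 -0.0015 0 0;0 0 0 0 0 0 0;0 0 0 0 0 0 0"

```text
t: 3.48
eef_pos: [0.5, 0.1062, 0.0875]
ee_rot: [3.142, 0.0, -0.244]
force: [0.4, 0.3, -0.7]
width: 0.0005
gripper_force: 0.0
```

>>> move_arm --rows "0 0 0 0 -0.001 0 0;0 0 0 0 -0.001 0 0;0 0 0 0 0 0 0;0 0 0 0 0 0 0"

```text
t: 3.98
eef_pos: [0.5005, 0.1082, 0.0876]
ee_rot: [3.142, 0.0, -0.244]
force: [0.2, 0.3, 0.5]
width: 0.0007
gripper_force: 0.0
```

>>> move_arm --rows "0 0 0 0 -0.001 0 0;0 0 0 0 -0.001 0 0;0 0 0 0 -0.001 0 0;0 0 0 0 0 0 0"

```text
t: 4.47
eef_pos: [0.5013, 0.1111, 0.0875]
ee_rot: [-3.142, -0.0, -0.244]
force: [-0.5, 0.1, 0.0]
width: 0.0005
gripper_force: 0.0
```

>>> move_arm --rows "0 0 0 0 -0.001 0 0;0 0 0 0 -0.001 0 0;0 0 0 0 0 0 0;0 0 0 0 0 0 0"

```text
t: 4.97
eef_pos: [0.5017, 0.113, 0.0875]
ee_rot: [3.142, 0.0, -0.244]
force: [-0.2, 0.5, -0.9]
width: 0.0003
gripper_force: 0.0
```

>>> move_arm --rows "0 0 0 0 -0.001 0 0;0 0 0 0 -0.001 0 0;0 0 0 0 0 0 0"

```text
t: 5.35
eef_pos: [0.5022, 0.115, 0.0876]
ee_rot: [-3.142, -0.0, -0.244]
force: [0.4, 0.3, 0.1]
width: 0.0003
gripper_force: 0.0
```

>>> move_arm --rows "0 0 0 0 -0.001 0 0;0 0 0 0 -0.001 0 0;0 0 0 0 0 0 0"

```text
t: 5.72
eef_pos: [0.5027, 0.117, 0.0876]
ee_rot: [3.142, -0.0, -0.244]
force: [-1.0, -0.1, -0.2]
width: 0.0002
gripper_force: 0.0
```

>>> move_arm --rows "0 0 0 0 -0.001 0 0;0 0 0 0 -0.001 0 0;0 0 0 0 0 0 0"

```text
t: 6.1
eef_pos: [0.5032, 0.1189, 0.0875]
ee_rot: [3.142, 0.0, -0.244]
force: [0.4, 0.8, -0.0]
width: 0.0006
gripper_force: 0.0
```

>>> move_arm --rows "0 0 0 0 -0.001 0 0;0 0 0 0 -0.001 0 0;0 0 0 0 0 0 0"

```text
t: 6.48
eef_pos: [0.5035, 0.1206, 0.0875]
ee_rot: [3.141, 0.0, -0.244]
force: [-0.2, -1.6, -0.1]
width: 0.0006
gripper_force: 1.0
```

>>> move_arm --rows "0 0 0 0 -0.001 0 0;0 0 0 0 0 0 0"

```text
t: 6.72
eef_pos: [0.5037, 0.1216, 0.0875]
ee_rot: [3.141, 0.0, -0.244]
force: [-0.7, -1.5, -0.1]
width: 0.0004
gripper_force: 1.3
```

>>> move_arm --rows "0 0 0 0 -0.001 0 0;0 0 0 0 0 0 0"

```text
t: 6.98
eef_pos: [0.5038, 0.1222, 0.0874]
ee_rot: [3.141, 0.001, -0.244]
force: [-0.6, -4.5, 0.4]
width: 0.0007
gripper_force: 2.5
```

>>> move_arm --rows "0 0 0 0 -0.001 0 0;0 0 0 0 0 0 0"

```text
t: 7.22
eef_pos: [0.5038, 0.1227, 0.0874]
ee_rot: [3.14, 0.001, -0.244]
force: [-0.5, -7.9, 2.2]
width: 0.0005
gripper_force: 3.7
```

>>> move_arm --rows "0 0 0 0 -0.0005 0 0;0 0 0 0 0 0 0"

```text
t: 7.48
eef_pos: [0.5038, 0.1228, 0.0874]
ee_rot: [3.139, 0.001, -0.244]
force: [0.4, -8.6, 1.5]
width: 0.0007
gripper_force: 4.4
```

>>> move_arm --rows "0 0 0 0 0.006 0 0;0 0 0 0 0.012 0 0;0 0 0 0 0 -0.03 0;0 0 0 0 0 -0.03 0;0 0 5.2 0 0.05 0 0;0 0 0 0 0.05 0 0;0 0 0 0 0.05 0 0;0 0 0 0 0 0 0"

```text
t: 8.48
eef_pos: [0.4538, -0.0386, 0.1477]
ee_rot: [-3.141, -0.0, -0.338]
force: [0.3, 0.4, 0.3]
width: 0.0006
gripper_force: 0.0
```

```bash
cat > go.py <<'E'
import sys,numpy as np
from scipy.spatial.transform import Rotation as Ro
from station import arm
s=arm.get_state();t=np.array(list(map(float,sys.argv[1:4])))
R=Ro.from_euler("xyz",s["ee_rot"]);print(np.round(s["eef_pos"],4),np.round(s["ee_rot"],3),"tool delta",np.round(R.inv().apply(t-s["eef_pos"]),4),"F",np.round(s["force"],1))
E
python3 go.py .4995 -.1016 .0875
```

```text
[ 0.4538 -0.0386  0.1477] [-3.141 -0.    -0.338] tool delta [0.0639 0.0443 0.0602] F [0.3 0.4 0.3]
```

>>> move_arm --rows "0 0 0 0.032 0.022 0 0;0 0 0 0.032 0.022 0 0;0 0 0 0 0 0 0;0 0 0 0 0 0.03 0;0 0 0 0 0 0.03 0;0 0 0 0 0 0 0"

```text
t: 9.22
eef_pos: [0.4996, -0.0984, 0.086]
ee_rot: [3.14, 0.004, -0.334]
force: [-0.1, -0.3, 0.2]
width: 0.0006
gripper_force: 0.0
```

>>> move_arm --rows "0 0 0 0 -0.002 0 0;0 0 0 0 -0.002 0 0;0 0 0 0 -0.001 0 0;0 0 0 0 0 0 0"

```text
t: 9.72
eef_pos: [0.5032, -0.094, 0.0882]
ee_rot: [-3.141, -0.001, -0.334]
force: [-2.3, -1.4, 1.0]
width: 0.0003
gripper_force: 0.9
```

>>> move_arm --rows "0 0 0 0 -0.001 0 0;0 0 0 0 -0.001 0 0;0 0 0 0 0 0 0"

```text
t: 10.1
eef_pos: [0.5039, -0.0922, 0.0877]
ee_rot: [-3.141, -0.001, -0.334]
force: [-0.5, -1.7, 1.9]
width: 0.0005
gripper_force: 1.1
```

>>> move_arm --rows "0 0 0 0 -0.001 0 0;0 0 0 0 -0.001 0 0;0 0 0 0 0 0 0"

```text
t: 10.48
eef_pos: [0.5045, -0.0902, 0.0876]
ee_rot: [-3.141, -0.0, -0.334]
force: [-0.6, -1.2, 2.4]
width: 0.0005
gripper_force: 1.0
```

>>> move_arm --rows "0 0 3 -0.0006 -0.002 0 0;0 0 3 -0.0006 -0.002 0 0;0 0 2 -0.0006 -0.002 0 0;0 0 0 0 0 0 0"

```text
t: 10.98
eef_pos: [0.5047, -0.084, 0.0875]
ee_rot: [-3.142, 0.0, -0.474]
force: [-1.0, -2.1, 2.2]
width: 0.0001
gripper_force: 0.9
```

>>> move_arm --rows "0 0 2 -0.0006 -0.002 0 0;0 0 2 -0.0006 -0.002 0 0;0 0 2 -0.0006 -0.002 0 0;0 0 2 -0.0006 -0.002 0 0;0 0 0 0 0 0 0"

```text
t: 11.6
eef_pos: [0.5067, -0.0759, 0.0875]
ee_rot: [3.142, 0.0, -0.613]
force: [-0.5, -0.4, 1.6]
width: 0.0003
gripper_force: 0.9
```

```bash
cat > lev.py <<'E'
import sys,numpy as np
from station import arm
s=arm.get_state();y=s["ee_rot"][2];p=s["eef_pos"][:2];ax=np.array([.5647,-.097])
th=np.linspace(0,.8,801);a=-.334-th
h=ax-.06*np.c_[np.cos(a),np.sin(a)]
u=np.array([np.cos(y),np.sin(y)]);v=np.array([-u[1],u[0]])
i=np.argmin(abs((h-p)@v-.018));print("theta",th[i],"tool turn",-.334-y,"lateral",(h[i]-p)@u,"F",s["force"])
E
python3 lev.py
```

```text
theta 0.31 tool turn 0.2787846029535897 lateral -0.00039085385162750943 F [-0.45998196 -0.37811599  1.63586355]
```

>>> move_arm --rows "0 0 2 -0.0006 -0.0021 0 0;0 0 2 -0.0006 -0.0021 0 0;0 0 2 -0.0006 -0.0021 0 0;0 0 2 -0.0006 -0.0021 0 0;0 0 2 -0.0006 -0.0021 0 0;0 0 0 0 0 0 0"

```text
t: 12.35
eef_pos: [0.511, -0.066, 0.0875]
ee_rot: [3.142, 0.0, -0.787]
force: [-1.3, -1.1, 1.6]
width: -0.0001
gripper_force: 0.9
```

>>> move_arm --rows "0 0 2 -0.0006 -0.0021 0 0;0 0 2 -0.0003 -0.001 0 0;0 0 0 0 0 0 0"

```text
t: 12.72
eef_pos: [0.5124, -0.0632, 0.0874]
ee_rot: [3.141, 0.0, -0.858]
force: [-2.5, -0.7, 2.5]
width: 0.0008
gripper_force: 1.2
```

```bash
python3 lev.py
```

```text
theta 0.532 tool turn 0.5237739886621553 lateral -0.00017894179764361818 F [-2.52989075 -0.74459591  2.45279395]
```

>>> move_arm --rows "0 0 2 -0.0006 -0.0015 0 0;0 0 1.5 -0.0004 -0.0015 0 0;0 0 0 0 0 0 0"

```text
t: 13.1
eef_pos: [0.5119, -0.0619, 0.0873]
ee_rot: [3.137, 0.001, -0.92]
force: [-9.5, -6.4, 6.8]
width: 0.0006
gripper_force: 5.9
```

>>> move_arm --rows "0 0 0.8 -0.0003 -0.001 0 0;0 0 0 0 0 0 0"

```text
t: 13.35
eef_pos: [0.5118, -0.0616, 0.0872]
ee_rot: [3.135, 0.001, -0.934]
force: [-10.2, -9.3, 9.0]
width: 0.0002
gripper_force: 7.4
```

```bash
python3 lev.py
```

```text
theta 0.542 tool turn 0.6004210106768302 lateral 4.793029541061007e-05 F [-10.24845643  -9.30410875   8.96580136]
```

>>> move_arm --rows "0 0 0 0 0.006 0 0;0 0 0 0 0.016 0 0;0 0 0 0 0 -0.03 0;0 0 0 0 0 -0.04 0;0 0 -10 -0.05 0.0 -0.03 0.05;0 0 -10 -0.04 0 -0.02 0.05;0 0 -10 0 -0.05 0 0.05;0 0 -10 0 -0.05 0 0.05"

```text
t: 14.35
eef_pos: [0.4864, 0.0837, 0.2088]
ee_rot: [-3.139, -0.003, -0.229]
force: [0.7, 0.4, 0.4]
width: 0.0349
gripper_force: 0.0
```

Run:
```python
from h import *
p,_=arm.grab_frame("side");cv2.imwrite("pics/side1.png",p);q,_=arm.grab_frame("top");cv2.imwrite("pics/top1.png",q)
c=np.zeros((600,800,3),np.uint8)
c[:300,:400]=cv2.resize(p[115:175,180:260],(400,300),interpolation=cv2.INTER_CUBIC)
c[:300,400:]=cv2.resize(q[205:250,130:190],(400,300),interpolation=cv2.INTER_CUBIC)
c[300:,:400]=cv2.resize(p[170:230,290:370],(400,300),interpolation=cv2.INTER_CUBIC)
c[300:,400:]=cv2.resize(q[160:220,270:350],(400,300),interpolation=cv2.INTER_CUBIC)
cv2.imwrite("pics/c3.png",c)
for z in(.035,.11,.01): print(z,pix("top",[.4671,.3785,z]),pix("side",[.4637,.373,z]))
for th in(0,.5,.55,.6):
    a=-.334-th;h=np.array([.5647-.06*np.cos(a),-.097-.06*np.sin(a),.108]);o=np.array([.0018,.001,0]);print(th,pix("side",h-o),pix("top",h+o))
print(arm.get_state()["eef_pos"],arm.get_state()["ee_rot"])
```

```text
0.035 [154.51096414 230.50363514] [206.23891794 153.75515266]
0.11 [144.14670442 227.40757183] [201.99708006 136.49845318]
0.01 [157.68896749 231.45298414] [207.5920184  159.25985335]
0 [307.35390276 196.95935072] [297.34743089 206.21891634]
0.5 [305.35098492 189.91267726] [288.92542045 201.26166849]
0.55 [305.43076007 189.19252619] [288.25071883 200.55346126]
0.6 [305.56092181 188.47678795] [287.61402259 199.81320468]
[0.48764904 0.08575079 0.20769195] [-3.13996497e+00 -1.69570195e-03 -2.27753208e-01]
```

View pics/c3.png

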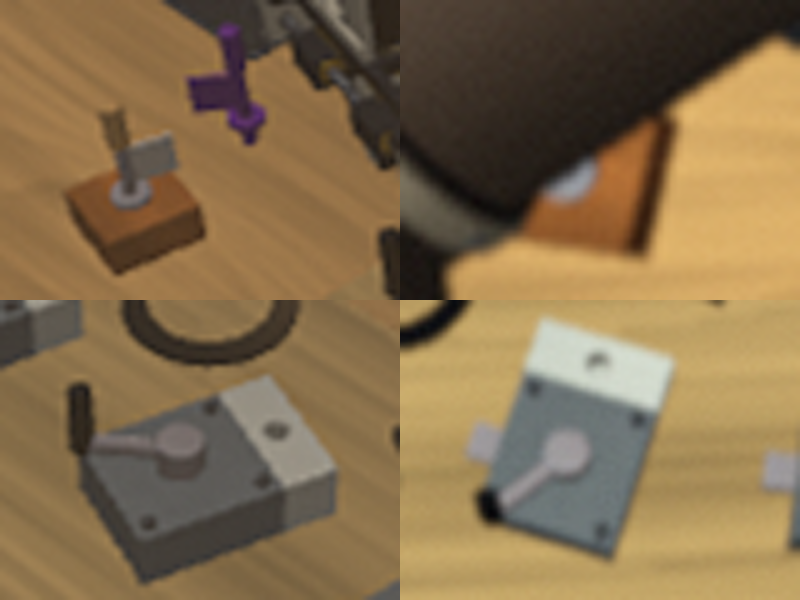

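The crop shows the middle handle top at side pixel (305.8,188.4), which matches the 0.6 rad prediction, so the lever is home. The flag collar is at side pixel (206.2,153.6), the same as before. Next I'll fetch the flag.

```bash
python3 go.py .4654 .3758 .206
```

```text
[0.4876 0.0858 0.2077] [-3.14e+00 -2.00e-03 -2.28e-01] tool delta [-0.0872 -0.2775  0.002 ] F [-0.3 -0.5  0.2]
```

>>> move_arm --rows "0 0 0 -0.0145 -0.0462 0 0.06;0 0 0 -0.0145 -0.0462 0 0.06;0 0 0 -0.0145 -0.0462 0 0.06;0 0 0 -0.0145 -0.0462 0 0.06;0 0 0 -0.0145 -0.0462 0 0.06;0 0 0 -0.0145 -0.0462 0 0.06;0 0 0 0 0 0 0.06;0 0 0 0 0 0 0.06"

```text
t: 15.45
eef_pos: [0.4656, 0.3718, 0.2071]
ee_rot: [3.141, 0.0, -0.235]
force: [-0.3, -1.3, -0.4]
width: 0.06
gripper_force: 0.0
```

```bash
python3 go.py .4654 .3758 .086
```

```text
[0.4656 0.3718 0.2071] [ 3.141  0.    -0.235] tool delta [-0.001  -0.0039  0.1211] F [-0.3 -1.3 -0.4]
```

>>> move_arm --rows "0 0 0 -0.001 -0.004 0.04 0.06;0 0 0 0 0 0.04 0.06;0 0 0 0 0 0.03 0.06;0 0 0 0 0 0.011 0.06;0 0 0 0 0 0 0.06;0 0 0 0 0 0 0.06"

```text
t: 16.2
eef_pos: [0.4666, 0.377, 0.0881]
ee_rot: [-3.14, -0.001, -0.235]
force: [0.6, 1.1, 0.3]
width: 0.06
gripper_force: 0.0
```

>>> move_arm --rows "0 0 0 0 0 0 0.01;0 0 0 0 0 0 0.01;0 0 0 0 0 0 0.01;0 0 0 0 0 0 0.01;0 0 0 0 0 0 0.01;0 0 0 0 0 0 0.01" --squeeze 15

```text
t: 16.95
eef_pos: [0.4659, 0.3766, 0.0865]
ee_rot: [-3.142, 0.0, -0.235]
force: [1.3, 1.1, 0.2]
width: 0.0155
gripper_force: 15.0
```

>>> move_arm --rows "0 0 0 0 0 -0.03 0.01;0 0 0 0 0 -0.05 0.01;0 0 0 0 0 -0.05 0.01;0 0 0 0 0 0 0.01;0 0 0 0 0 0 0.01"

```text
t: 17.58
eef_pos: [0.4654, 0.3762, 0.2161]
ee_rot: [3.141, 0.001, -0.235]
force: [-0.2, -0.9, -0.9]
width: 0.0156
gripper_force: 15.0
```

```bash
python3 go.py .6271 -.1186 .2165
```

```text
[0.4654 0.3762 0.2161] [ 3.141e+00  1.000e-03 -2.350e-01] tool delta [ 0.2726  0.4434 -0.0005] F [-0.2 -0.9 -0.9]
```

>>> move_arm --rows "0 0 0 0.0195 0.0317 0 0.01;0 0 0 0.0195 0.0317 0 0.01;0 0 0 0.0195 0.0317 0 0.01;0 0 0 0.0195 0.0317 0 0.01;0 0 0 0.0195 0.0317 0 0.01;0 0 0 0.0195 0.0317 0 0.01;0 0 0 0.0195 0.0317 0 0.01"

```text
t: 18.45
eef_pos: [0.5463, 0.1273, 0.2147]
ee_rot: [3.139, 0.002, -0.235]
force: [-0.2, -0.5, -1.0]
width: 0.0153
gripper_force: 15.0
```

>>> move_arm --rows "0 0 0 0.0195 0.0317 0 0.01;0 0 0 0.0195 0.0317 0 0.01;0 0 0 0.0195 0.0317 0 0.01;0 0 0 0.0195 0.0317 0 0.01;0 0 0 0.0195 0.0317 0 0.01;0 0 0 0.0195 0.0317 0 0.01;0 0 0 0.0195 0.0317 0 0.01;0 0 0 0 0 0 0.01"

```text
t: 19.45
eef_pos: [0.6273, -0.1209, 0.2139]
ee_rot: [3.14, 0.004, -0.238]
force: [0.3, 0.1, -0.9]
width: 0.0154
gripper_force: 15.0
```

>>> move_arm --rows "0 0 0 0 0 0.04 0.01;0 0 0 0 0 0.03 0.01;0 0 0 0 0 0 0.01;0 0 0 0 0 0 0.01"

```text
t: 19.95
eef_pos: [0.6284, -0.1184, 0.1472]
ee_rot: [3.141, -0.0, -0.234]
force: [0.9, 0.9, -0.2]
width: 0.0155
gripper_force: 15.0
```

```bash
python3 go.py .6271 -.1186 .1115
python3 - <<'E'
from h import *
p,_=arm.grab_frame("side");cv2.imwrite("pics/side2.png",p);q,_=arm.grab_frame("top");cv2.imwrite("pics/top2.png",q)
c=np.zeros((480,800,3),np.uint8)
c[:,:400]=cv2.resize(p[156:216,320:370],(400,480),interpolation=cv2.INTER_CUBIC)
c[:,400:]=cv2.resize(q[145:205,285:335],(400,480),interpolation=cv2.INTER_CUBIC)
cv2.imwrite("pics/c4.png",c)
s=arm.get_state()["eef_pos"]
for z in(.052,s[2]-.0765,s[2]-.0765+.022):print(z,pix("side",[.6271-.0018,-.1186-.001,z]),pix("top",[.6271+.0018,-.1186+.001,z]))
E
```

```text
[ 0.6284 -0.1184  0.1472] [ 3.141 -0.    -0.234] tool delta [-0.0012  0.0004  0.0357] F [ 0.9  0.9 -0.2]
0.052 [345.12329733 195.93453375] [309.47554095 172.49444111]
0.07153728441858732 [345.24911046 191.42865346] [309.41642159 170.82069365]
0.09353728441858733 [345.39370487 186.25013892] [309.34756191 168.87118513]
```

View pics/c4.png

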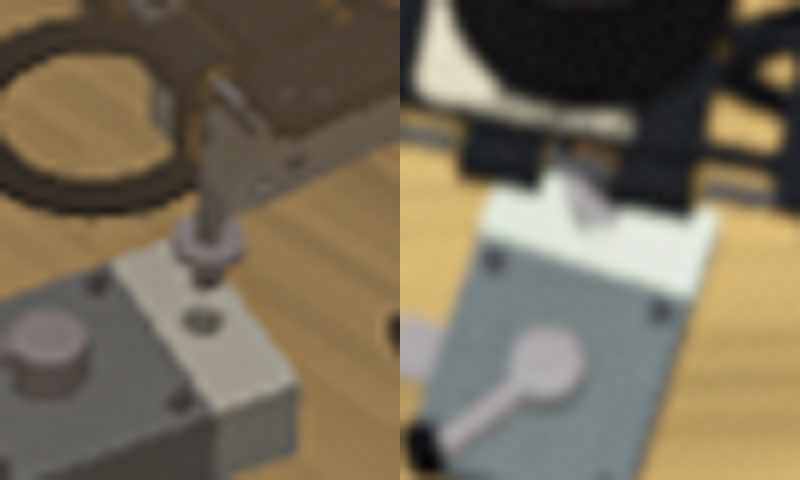

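The side crop shows the foot tip at about (345.7,190.7), 1–2 mm to the +x side of the hole axis. That agrees with the TCP offset, so I'll correct it and lower.

>>> move_arm --rows "0 0 0 -0.0014 0.0005 0.006 0.01;0 0 0 0 0 0.008 0.01;0 0 0 0 0 0 0.01;0 0 0 0 0 0 0.01"

```text
t: 20.55
eef_pos: [0.6266, -0.1189, 0.1325]
ee_rot: [3.141, 0.0, -0.235]
force: [0.4, 0.0, -0.8]
width: 0.0157
gripper_force: 15.0
```

>>> move_arm --rows "0 0 0 0 0 0.003 0.01;0 0 0 0 0 0.003 0.01;0 0 0 0 0 0.002 0.01;0 0 0 0 0 0 0.01"

```text
t: 21.05
eef_pos: [0.6264, -0.1189, 0.1243]
ee_rot: [3.141, 0.0, -0.235]
force: [-0.8, -0.6, -0.9]
width: 0.0156
gripper_force: 15.0
```

```bash
python3 go.py .6271 -.1186 .1085
```

```text
[ 0.6264 -0.1189  0.1243] [ 3.141  0.    -0.235] tool delta [ 0.0007 -0.0005  0.0158] F [-0.8 -0.6 -0.9]
```

>>> move_arm --rows "0 0 0 0 0 0.003 0.01;0 0 0 0 0 0.003 0.01;0 0 0 0 0 0 0.01"

```text
t: 21.42
eef_pos: [0.6263, -0.1189, 0.1182]
ee_rot: [3.141, 0.001, -0.235]
force: [-0.5, 0.2, 0.0]
width: 0.0159
gripper_force: 15.0
```

>>> move_arm --rows "0 0 0 0 0 0.003 0.01;0 0 0 0 0 0.003 0.01;0 0 0 0 0 0 0.01"

```text
t: 21.8
eef_pos: [0.6263, -0.1189, 0.1122]
ee_rot: [3.141, 0.001, -0.235]
force: [0.5, -0.0, -0.1]
width: 0.0154
gripper_force: 15.0
```

>>> move_arm --rows "0 0 0 0 0 0.002 0.01;0 0 0 0 0 0 0.01;0 0 0 0 0 0 0.01"

```text
t: 22.18
eef_pos: [0.6265, -0.1188, 0.1106]
ee_rot: [3.142, -0.0, -0.235]
force: [-0.2, -0.2, 0.2]
width: 0.0155
gripper_force: 15.0
```

>>> move_arm --rows "0 0 0 0 0 0.001 0.01;0 0 0 0 0 0.0005 0.01;0 0 0 0 0 0 0.01;0 0 0 0 0 0 0.01"

```text
t: 22.68
eef_pos: [0.6265, -0.1188, 0.1091]
ee_rot: [3.142, -0.0, -0.235]
force: [-1.5, -0.2, -0.6]
width: 0.0155
gripper_force: 15.0
```

>>> move_arm --rows "0 0 0 0 0 0.0005 0.01;0 0 0 0 0 0.0005 0.01;0 0 0 0 0 0 0.01;0 0 0 0 0 0 0.01"

```text
t: 23.18
eef_pos: [0.6267, -0.1189, 0.1084]
ee_rot: [-3.142, -0.0, -0.235]
force: [-0.1, 0.2, 4.0]
width: 0.0155
gripper_force: 15.0
```

>>> move_arm --rows "0 0 0 0 0 0 0.02;0 0 0 0 0 0 0.03;0 0 0 0 0 0 0.05;0 0 0 0 0 0 0.05;0 0 0 0 0 -0.02 0.05;0 0 0 0 0 -0.04 0.05;0 0 0 0 0 -0.05 0.05;0 0 0 0 0 0 0.05"

```text
t: 24.18
eef_pos: [0.6289, -0.119, 0.223]
ee_rot: [-3.14, -0.008, -0.235]
force: [0.2, 0.9, -0.5]
width: 0.05
gripper_force: 0.0
```

>>> move_arm --rows "0 0 0 -0.05 0 0 0.05;0 0 0 -0.05 0 0 0.05;0 0 0 -0.05 -0.05 0 0.05;0 0 0 0 -0.05 0 0.05;0 0 0 0 -0.05 0 0.05;0 0 0 0 -0.05 0 0.05;0 0 0 0 -0.05 0 0.05;0 0 0 0 0 0 0.05"

```text
t: 25.18
eef_pos: [0.5435, 0.155, 0.217]
ee_rot: [3.141, 0.001, -0.232]
force: [-0.3, -0.4, 0.0]
width: 0.0502
gripper_force: 0.0
```

Run:
```python
from h import *
p,_=arm.grab_frame("side");q,_=arm.grab_frame("top")
c=np.zeros((480,800,3),np.uint8)
c[:,:400]=cv2.resize(p[150:246,300:380],(400,480),interpolation=cv2.INTER_CUBIC)
c[:,400:]=cv2.resize(q[140:212,275:335],(400,480),interpolation=cv2.INTER_CUBIC)
cv2.imwrite("pics/c5.png",c)
```

```text
(no output)
```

View pics/c5.png

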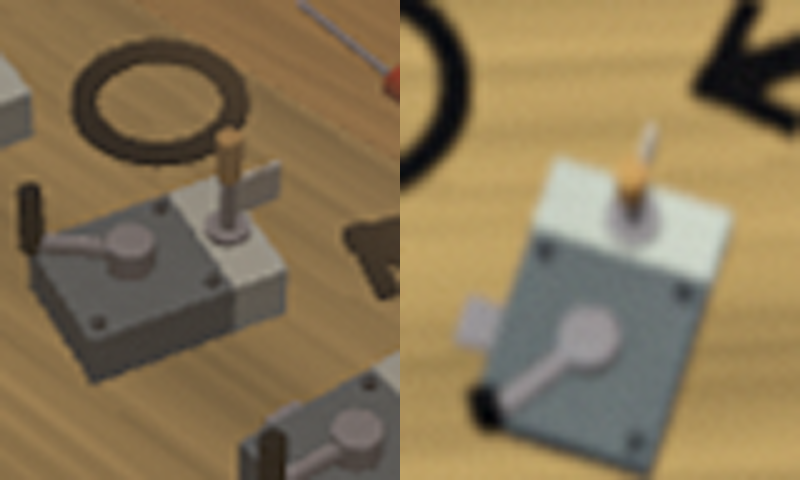

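The flag stands upright in the middle head, with its collar on the boss rim at side crop (228,232), and the lever is home.

```bash
python3 -c "
from station import arm
print(arm.job_done())"
```

```text
the job is handed in; nothing more can be done
None
```

The middle lever was the loose one: I turned it fully home (about 0.6 rad in the camera view) and stood the flag, fully seated, in its head's hole; the left lever held firm at about 8 N, the right one was not pushed, and the job is handed in.

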